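Seat the keyed turntable of a ribbon winder

ROBOT

A 6-joint arm with a two-finger parallel gripper is mounted at the origin on the work surface. World frame = base frame: x ahead of the robot, y to its left, z up, the work surface at z = 0. Lengths are in mm, angles in degrees, forces in N, time in s.
With the tool pointing down it reaches from about 275 to 775 mm from the base axis. Payload 14.6 kg.
Tool frame: the origin (TCP) lies on the front face of the gripper's body, between the roots of the fingers; the fingertips stand 73 mm ahead of it and the grasp point (between the pads) lies 54 mm ahead of it (grip_depth is the distance from the TCP to the grasp point, in mm); z points along the fingers, y is the line along which they close (so a half turn about z gives the same grasp; the last joint's range is limited). The gripper opens to 85 mm and grips with 20 to 120 N. Pads are 22 mm wide; open, the fingers measure 114 mm over their backs; the gripper's body (76 mm by 85 mm) begins 54 mm behind the grasp point. The pads swing forward as they close: fully open they stand 13 mm farther back than shut.
Start: joints at [-77.137, 15.075, -2.767, 72.158, 0, 81.102], TCP at [194.63, -487.594, 303.878] pointing down, gripper open.
Joint ranges: [-151.79, 151.79], [-50.71, 97.33], [-67.44, 78.34], [-121.81, 120.89], [-77.56, 73.72], [-180, 180]. Speed limits (degrees/s): [108.29, 108.29, 147.25, 159.86, 180, 180].

INTERFACE

Orientations are given as [roll, pitch, yaw] about the fixed x, y, z axes, in that order (R = Rz(yaw) Ry(pitch) Rx(roll)).
In Python, from station import * gives the robot as it stands.
- The arm moves only by the tool send_rows, never from a script. Its argument "deltas" is a list that holds one entry, the list of rows, each a list of 7 numbers: the shift along the tool's x, y, z in mm, then the turn, a rotation vector about the tool's x, y, z in degrees, then the opening in per cent of the stroke, from 0 (shut) to 100 (fully open). A call has 1 to 10 rows; each row shifts and turns the commanded pose from where the row before left it, along the tool's axes as they then stand; what a row does not reach is not made up. A row lasts 1/8 s, in which the tool goes at most 62.5 mm and 10.7 degrees, less where a joint would pass 70% of its speed; a pose out of reach is approached as far as the arm can. A call is refused whole if a number of a shift passes 62.5 or a number of a turn 10.7, either way. A call with a gripper value outside its range is refused whole. The fingers move at their own pace and stop on an object; "grip_force" is the grip in N (left out, the last holds). Time passes only in rows, so rows that do not move let the fingers close. It gives the time, the measured TCP pose, the force, the opening and the grip force at its end, in the units of the state.
- get_obs(): the state, without advancing time (a new reading comes with each control period).
- camera(name): name is "scene" or "top" or "wrist"; returns the picture (480x640x3 uint8, red, green, blue); there is no depth.
- camera_model(name): a dict with "K" (3x3 intrinsics, pixels), "rvec" (rotation vector, rad) and "tvec" (3), from world to camera coordinates, as OpenCV has them. Camera axes: x right, y down, z forward; pixel columns grow to the right and rows downward; lengths in mm; the calibration is good to about 2 mm. A picture is of the moment at which its call begins: read the wrist's pose just before it. camera_model takes no time and is no camera call; for the wrist camera it gives the pose at the moment of the call.
- hand_in(): hands the job in; it is judged then, once.
The state is a dict: "t": time; "joints": joint angles; "joint_vel": joint speeds; "tau": joint torques, N m; "ee_pos": TCP position; "eef_rot": TCP orientation; "contact_force": force on the tool from outside, world axes, zero at the start; "torque": the same for the moment, N m; "opening": finger opening in mm; "grasp_force": force on a finger pad.
Only numpy, scipy, OpenCV 4.12 (cv2) and the standard library are available. Lean on these libraries where they do the work, as an engineer would, in place of code of your own. Each camera call takes 0.05 s, during which the arm holds its last target. There are 200 camera calls.

TASK

The ribbon winder's turntable plate is standing proud because the notch in its rim is not over the yellow drive pin (marked by the yellow tab on the blue base). With a fingertip, push the plate round by its orange studs until the notch meets the pin, then press down on the black hub until the plate is fully home, and let go. Do not grip, lift or pull up the plate, and leave the spools, jar, braid, ring and screwdriver where they are.

Things in the scene. Friction and masses are not known exactly. Their poses are not given: they have to be found in the camera images.
- turn (a joint): turning angle of the winder's turntable plate about its upright spindle, rad, growing anticlockwise seen from above. 0 and 6.283 both mean the notch is exactly at the drive pin. It turns either way, with light friction (about 0.06 N m) that keeps it where it is left.
- seat (a joint): how far the turntable plate has been pressed down on its spindle, m. 0 = standing proud as found, 0.015 = fully home (hard stop). It is a friction fit: pressing it down takes about 2 to 3 N and it stays where it is left. Unless the notch is over the pin the rim meets the pin after 2 mm and is stopped there (springily: it gives about 1 mm for every 6 N). It can also be pulled up (negative values), which is wrong.
- hub (a point): centre of the flat top of the turntable's black hub (36 mm across, 30 mm high above the plate), on the turning axis. The plate itself is an aluminium disc 140 mm across and 8 mm thick; its upper face lies 30 mm below this point and its underside 17 mm above the base when it stands proud, and the table 95 mm below it when the plate stands proud.
- notch (a point): middle of the rim notch at the plate's upper face, 66 mm from the axis. The notch is an opening in the edge of the disc, about 14 mm wide and 14 mm deep; a short red line on the plate points to it. It lies midway between stud0 and stud2.
- pin (a point): top of the yellow drive pin, 9 mm thick with a round top, standing 15 mm above the base, 66 mm from the axis. Seen from above it is mostly under the rim until the notch is over it; a yellow tab on the base, just outside the rim, marks it.
- stud0 (a point): top centre of the orange finger stud 60 degrees anticlockwise (from above) of the notch. Each stud is an upright peg on the plate, 14 mm thick, 22 mm high above the plate, 45 mm from the axis.
- stud1 (a point): top centre of the orange finger stud opposite the notch; same size.
- stud2 (a point): top centre of the orange finger stud 60 degrees clockwise of the notch; same size.
- winder: the ribbon winder's blue base, a block 180 x 180 mm and 40 mm high fixed to the table; origin at the centre of its underside, below the turning axis; its x axis points from the axis to the drive pin.
- spool_red: red thread spool standing upright, 38 mm across, 50 mm high; origin at the centre of its underside. To be left alone.
- spool_green: green thread spool standing upright, 38 mm across, 50 mm high; origin at the centre of its underside. To be left alone.
- spool_blue: blue thread spool standing upright, 38 mm across, 50 mm high; origin at the centre of its underside. To be left alone.
- jar: closed glass jar of fittings, 52 mm across, 70 mm high, upright; origin at the centre of its underside. To be left alone.
- braid: flat orange roll of braid lying on the table, 90 mm across, 22 mm high, 36 mm hole; origin at the centre of its underside. To be left alone.
- ring_brass: brass ring lying flat, 44 mm across, 6 mm high; origin at the centre of its underside. To be left alone.
- driver: screwdriver lying on the table along its x axis, 170 mm long; origin underneath it. To be left alone.

How it is judged:
By the outcome, as a careful person would: the job done as asked, in the order asked, and still so for the second after the job is handed in, with the robot touching nothing.
It also fails if it takes over 45 s, if anything falls off the work surface, if the arm or the gripper's body presses on something with over 40 N, if the wrist force passes 120 N, or if a joint passes its speed limit or range.

## Working session

There is one attempt and no reset: what is moved stays moved. The work goes in short steps, Python scripts to look and compute and a tool call to move; the robot and the scene stay as the last step left them, time stands still between calls to the robot, and variables do not carry over. Pictures are saved under pics/ and viewed, at most 10 in all, crops included, and the job is handed in when it is done.

Besides the shell and the picture viewer there is one more tool, called after "Call:" as name([rows], argument=value, ...), one row to a line, values as JSON. send_rows: Moves the arm, as the interface text tells. Its arguments: {"type":"object","properties":{"deltas":{"type":"array","items":{"type":"array","items":{"type":"array","items":{"type":"number"}}}},"grip_force":{"type":"number"}},"required":["deltas"]}

```bash
mkdir -p pics
python3 - <<'E'
from station import *
import cv2
o=get_obs(); print(o)
for n in("top","scene"):
    cv2.imwrite(f"pics/{n}0.png",camera(n)[:,:,::-1])
    m=camera_model(n);print(n,m)
E
```

```text
{'t': 0.0, 'joints': array([-7.71378479e+01,  1.50981142e+01, -2.80348673e+00,  7.21591280e+01,
        1.95852997e-03,  8.11004822e+01]), 'joint_vel': array([-0.07154173, -0.00719137,  0.0535821 , -0.08428507,  0.02830829,
       -0.10589894]), 'tau': array([-5.70351971e-03, -6.37609005e+01,  3.84575272e+01,  1.35168229e-02,
       -4.05351839e-04,  2.35446760e-05]), 'ee_pos': array([ 194.58595361, -487.3908688 ,  303.43334759]), 'eef_rot': array([-1.79940305e+02, -1.13298445e-02,  2.17616629e+01]), 'contact_force': array([0.49403892, 0.0250568 , 0.27223975]), 'torque': array([0.00735297, 0.0023014 , 0.02890599]), 'grasp_force': 0.0, 'opening': 85.34043256282946}
top {'K': array([[533.93971406,   0.        , 315.56267613],
       [  0.        , 533.93971406, 242.14958309],
       [  0.        ,   0.        ,   1.        ]]), 'rvec': array([ 2.16839598, -2.19851012,  0.12408779]), 'tvec': array([ -11.15999944,  590.66750909, 1191.88154015])}
scene {'K': array([[444.67163487,   0.        , 319.77784765],
       [  0.        , 444.67163487, 242.92380857],
       [  0.        ,   0.        ,   1.        ]]), 'rvec': array([ 2.10201264,  1.23457857, -0.49744168]), 'tvec': array([-261.36423127, -302.7964146 , 1338.00995895])}
```

View pics/top0.png

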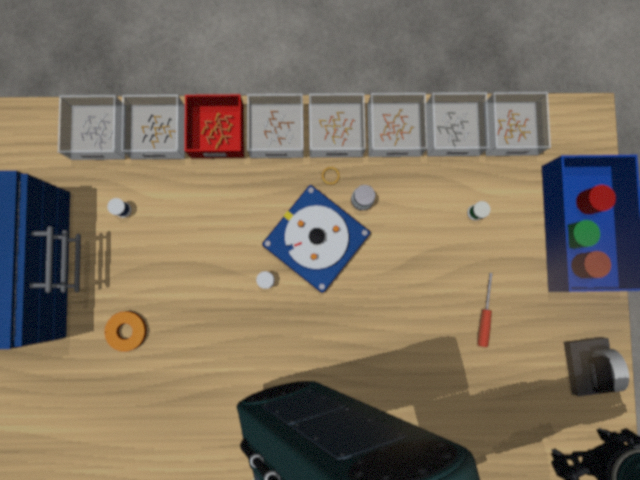

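View pics/scene0.png

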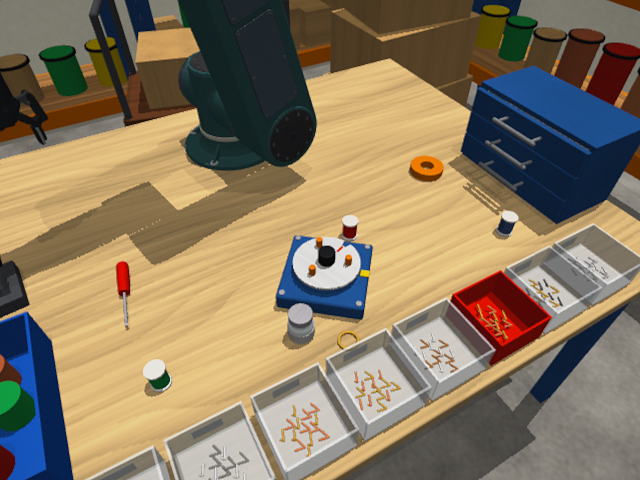

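The top view shows the winder with its hub at about (317,237), the yellow tab at (288,216) and the red notch line at (293,245). The red spool is at (267,280) and the jar at (364,197). The notch looks about 50° anticlockwise of the pin. Next I'll measure this.

```bash
cat > h.py <<'E'
from station import *
import cv2, numpy as np
def bp(m,uv,z):
    R=cv2.Rodrigues(m["rvec"])[0]; c=-R.T@m["tvec"]
    d=R.T@np.linalg.inv(m["K"])@np.array([uv[0],uv[1],1.])
    return c+d*(z-c[2])/d[2]
def proj(m,P): return cv2.projectPoints(np.float64(P).reshape(-1,1,3),m["rvec"],m["tvec"],m["K"],None)[0].reshape(-1,2)
def blobs(img,lo,hi,roi,amin=4):
    h=cv2.cvtColor(img,cv2.COLOR_RGB2HSV); k=cv2.inRange(h,np.array(lo),np.array(hi))
    M=np.zeros_like(k);x0,y0,x1,y1=roi;M[y0:y1,x0:x1]=k[y0:y1,x0:x1]
    n,_,s,c=cv2.connectedComponentsWithStats(M)
    return [(c[i].round(1),s[i,4]) for i in range(1,n) if s[i,4]>=amin]
E
python3 - <<'E'
from h import *
m=camera_model("top");img=cv2.imread("pics/top0.png")[:,:,::-1].copy();r=(260,180,375,300)
for n,lo,hi,z in(("hub",(0,0,0),(180,255,60),95),("orange",(8,110,100),(20,255,255),87),("yellow",(22,130,120),(35,255,255),40),("red",(0,90,120),(7,255,255),65),("red2",(170,90,120),(180,255,255),65)):
    for c,a in blobs(img,lo,hi,r): print(n,c,a,bp(m,c,z).round(1))
for n,c,z in(("spool",(267,280),50),("jar",(364,197),70)): print(n,bp(m,c,z).round(1))
w=camera_model("wrist");R=cv2.Rodrigues(w["rvec"])[0];print("wristcam",-R.T@w["tvec"],R.round(2),w["K"][0,0])
E
```

```text
hub [316.6 235.7] 164 [598.1 -20.3  95. ]
orange [330.5 182. ] 59 [717.2 -52.8  87. ]
orange [300.2 223.1] 23 [627.   14.8  87. ]
orange [335.5 228.5] 24 [614.2 -61.9  87. ]
orange [313.3 256.2] 20 [554.4 -12.7  87. ]
yellow [287.5 214.9] 41 [652.2  43.7  40. ]
red [297.2 244. ] 6 [583.4  22.2  65. ]
spool [505.3  90.4  50. ]
jar [ 686.1 -127.7   70. ]
wristcam [ 262.65087885 -460.36556185  373.7503193 ] [[ 0.37 -0.93 -0.  ]
 [-0.89 -0.36  0.29]
 [-0.27 -0.11 -0.96]] 378.34539658861866
```

Call:
send_rows([
  [[20,-9,0,0,0,0,0],[45,-21,0,0,0,0,0],[50,-23,0,0,0,0,0],[50,-23,0,0,0,0,0],[50,-23,0,0,0,0,0],[50,-23,0,0,0,0,0],[50,-23,0,0,0,0,0],[50,-23,0,0,0,0,0],[50,-23,0,0,0,0,0],[50,-23,0,0,0,0,0]],
], grip_force=40)

```text
t: 1.35
ee_pos: [548.0, -113.7, 304.0]
eef_rot: [-180.0, -0.0, 21.8]
contact_force: [1.6, -0.5, -0.6]
opening: 0.1
grasp_force: 0.0
```

Call:
send_rows([
  [[50,-23,0,0,0,0,0],[46,-21,0,0,0,0,0],[0,0,0,0,0,-5,0],[0,0,0,0,0,-10,0],[0,0,0,0,0,-10,0],[0,0,0,0,0,-10,0],[0,0,0,0,0,-10,0],[0,0,0,0,0,-10,0],[0,0,0,0,0,-10,0],[0,0,0,0,0,-10,0]],
])

```text
t: 2.6
ee_pos: [619.6, -38.7, 303.8]
eef_rot: [-180.0, -0.0, 97.1]
contact_force: [-0.3, 0.4, 0.5]
opening: 0.1
grasp_force: 0.0
```

Call:
send_rows([
  [[0,0,0,0,0,-10,0],[0,0,0,0,0,-10,0],[0,0,0,0,0,-10,0],[0,0,0,0,0,-10,0],[0,0,0,0,0,-8,0],[0,0,0,0,0,-5,0],[0,0,0,0,0,0,0],[0,0,0,0,0,0,0]],
])

```text
t: 3.6
ee_pos: [619.8, -39.4, 303.9]
eef_rot: [180.0, -0.0, 149.7]
contact_force: [0.6, 0.7, 0.3]
opening: 0.1
grasp_force: 0.0
```

Run:
```python
from h import *
o=get_obs();print(o["t"],o["ee_pos"],o["eef_rot"],o["joints"].round(1),o["opening"])
m=camera_model("wrist");img=camera("wrist");cv2.imwrite("pics/w1.png",img[:,:,::-1])
r=(0,0,640,480)
for n,lo,hi,z in(("hub",(0,0,0),(180,255,60),95),("orange",(8,110,100),(20,255,255),87),("yellow",(22,130,120),(35,255,255),40),("red",(0,90,120),(7,255,255),65)):
    for c,a in blobs(img,lo,hi,r,40): print(n,c,a,bp(m,c,z).round(1))
```

```text
3.6 [619.83806735 -39.41429408 303.87421994] [ 1.79999372e+02 -9.14907720e-03  1.49666732e+02] [-11.2  24.8  12.2  77.4   0.   19.2] 0.12074237159887195
hub [387.4  22.8] 278 [522.   66.1  95. ]
hub [332.5 187.5] 1724 [598.  -19.2  95. ]
hub [610.9 313.3] 1848 [802.5 126.1  95. ]
hub [322.7 419.7] 62048 [ 775.1 -131.3   95. ]
hub [ 68.4 391.5] 822 [ 636.7 -308.6   95. ]
orange [311.1 130.7] 250 [555.2 -12.4  87. ]
orange [390.1 196.2] 230 [627.2  15.1  87. ]
orange [297.  230.9] 224 [614.8 -60.9  87. ]
orange [630.4 280.1] 75 [788.2 153.1  87. ]
orange [377.  310.8] 402 [708.1 -39.2  87. ]
orange [635.2 313.2] 63 [819.8 147.5  87. ]
orange [541.1 329. ] 42 [794.   73.7  87. ]
orange [541.4 361.1] 93 [824.1  62.4  87. ]
orange [518.7 355.4] 60 [808.6  47.4  87. ]
yellow [424.9 194.6] 261 [653.1  45.4  40. ]
red [367.7 140.3] 125 [584.   21.7  65. ]
red [629. 303.] 804 [827.1 157.2  65. ]
```

View pics/w1.png

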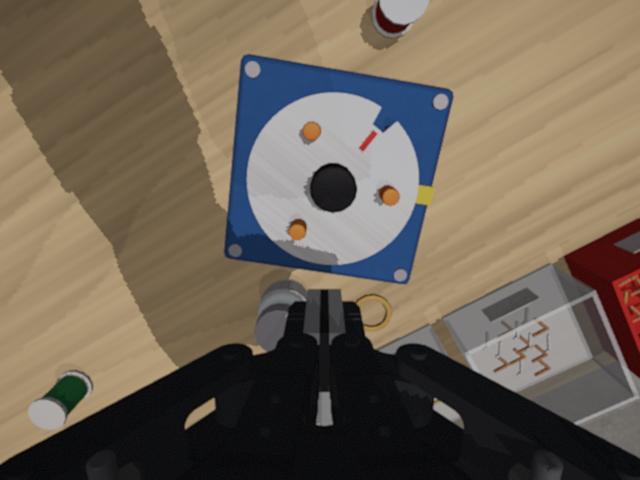

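The wrist view shows the disc well clear. The hub is at (333,187), the studs at (311,131), (390,196) and (297,231), and the notch at (385,122), with the tab at (425,195). The notch is at about 110.8° and the pin at about 50.2°, so the plate needs about 60° clockwise. I'll push stud2 from its anticlockwise side.

Call:
send_rows([
  [[0,0,0,0,0,9,0],[19,16,0,0,0,0,0],[19,16,0,0,0,0,0],[19,15.3,0,0,0,0,0],[0,0,30,0,0,0,0],[0,0,40,0,0,0,0],[0,0,40,0,0,0,0],[0,0,30,0,0,0,0],[0,0,10,0,0,0,0],[0,0,7,0,0,0,0]],
])

```text
t: 4.9
ee_pos: [606.1, 32.7, 147.2]
eef_rot: [180.0, 0.0, 140.7]
contact_force: [-0.0, 0.5, -0.2]
opening: -0.3
grasp_force: 0.0
```

Run:
```python
from h import *
import cv2
o=get_obs();print(o["t"],o["ee_pos"],o["eef_rot"],o["contact_force"])
# base angle from corner screws in w1 picture (z=40)
m=camera_model("wrist");cv2.imwrite("pics/w2.png",camera("wrist")[:,:,::-1])
```

```text
4.9 [606.08533404  32.71645829 147.21004105] [1.79978146e+02 3.21135914e-02 1.40731513e+02] [-0.03251544  0.50480583 -0.23548154]
```

View pics/w2.png

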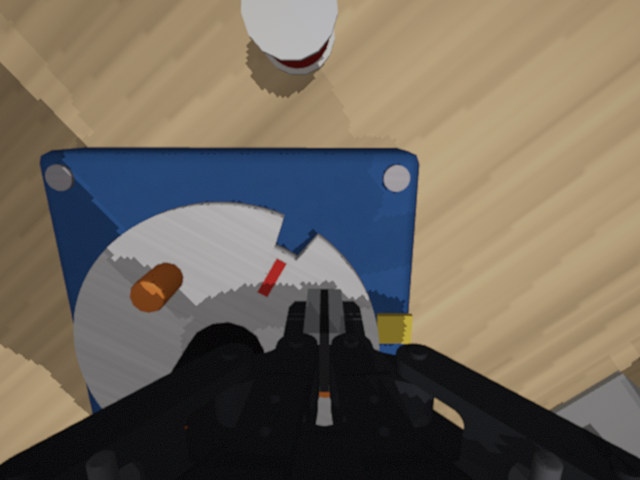

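The view shows the base's edge parallel to the image rows, so the pin direction is about 50.7°. The fingertip is behind the stud with the notch at (297,240) visible. Now pushing along the arc.

Call:
send_rows([
  [[-5,0,0,0,0,0,0],[-4.5,0,0,0,0,0,0],[-2.4,0.9,0,0,0,3,0],[-4.8,1.63,0,0,0,6,0],[-4.8,1.63,0,0,0,6,0],[-4.8,1.63,0,0,0,6,0],[-4.8,1.63,0,0,0,6,0],[-4.8,1.63,0,0,0,6,0],[-4.8,1.63,0,0,0,6,0],[-4.8,1.63,0,0,0,6,0]],
])

```text
t: 6.2
ee_pos: [642.1, 2.7, 147.5]
eef_rot: [179.9, -0.0, 95.6]
contact_force: [-0.3, 1.8, 0.3]
opening: 0.4
grasp_force: 0.7
```

Call:
send_rows([
  [[-3.2,1.1,0,0,0,4,0],[-2.4,0.9,0,0,0,3,0],[0,0,0,0,0,0,0]],
])

```text
t: 6.58
ee_pos: [644.4, -2.9, 147.3]
eef_rot: [180.0, 0.0, 88.8]
contact_force: [-0.0, -0.6, -1.2]
opening: -0.0
grasp_force: 0.0
```

```bash
cat > w.py <<'E'
from h import *
import sys
o=get_obs();print(o["t"],o["ee_pos"].round(1),o["eef_rot"].round(1),o["contact_force"].round(2))
m=camera_model("wrist");img=camera("wrist");cv2.imwrite(sys.argv[1],img[:,:,::-1])
for n,lo,hi,z in(("orange",(8,110,60),(20,255,255),87),("yellow",(22,130,100),(35,255,255),40),("red",(0,120,80),(6,255,255),65)):
    for c,a in blobs(img,lo,hi,(0,0,640,480),60):
        p=bp(m,c,z);d=p[:2]-[599,-19.4]
        if np.hypot(*d)<110: print(n,c,a,p.round(1),np.hypot(*d).round(1),np.degrees(np.arctan2(d[1],d[0])).round(1))
E
python3 w.py pics/w3.png
```

```text
6.575 [644.4  -2.9 147.3] [180.    0.   88.8] [-0.   -0.56 -1.22]
orange [153.6 262.7] 1699 [582.6  23.3  87. ] 45.7 111.0
orange [190.4 418.8] 85 [587.6 -46.6  87. ] 29.5 -112.8
yellow [335.8 185.9] 1355 [651.2  42.9  40. ] 81.3 50.0
yellow [312.9 211.7] 141 [640.1  30.7  40. ] 64.8 50.7
red [271.6 255.4] 410 [622.7  17.6  65. ] 44.0 57.3
```

View pics/w3.png

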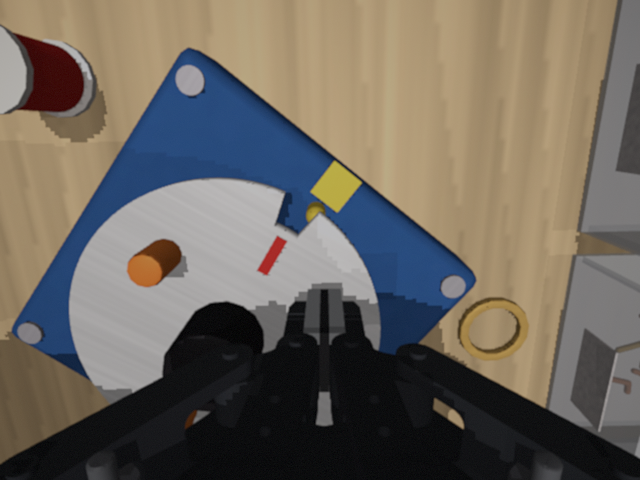

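The picture shows the pin at (314,211) just entering the notch at (297,220). About 6–7° is left.

Call:
send_rows([
  [[-1.6,0.6,0,0,0,2,0],[-1.6,0.6,0,0,0,2,0],[-1.6,0.6,0,0,0,2,0],[0,0,0,0,0,0,0]],
])

```text
t: 7.12
ee_pos: [645.5, -7.6, 146.9]
eef_rot: [180.0, 0.0, 82.7]
contact_force: [0.2, 0.0, 0.6]
opening: -0.1
grasp_force: 0.3
```

```bash
python3 w.py pics/w4.png
python3 - <<'E'
import cv2
i=cv2.imread("pics/w4.png")[140:300,200:400];cv2.imwrite("pics/w4c.png",cv2.resize(i,None,fx=3.5,fy=3.5,interpolation=cv2.INTER_CUBIC))
E
```

```text
7.125 [645.5  -7.6 146.9] [180.    0.   82.7] [0.22 0.03 0.62]
orange [153.9 263.3] 1703 [587.1  24.8  87. ] 45.8 105.1
orange [190.9 418.7] 102 [584.8 -44.8  87. ] 29.0 -119.2
yellow [321.8 175.4] 1374 [651.2  43.   40. ] 81.3 50.1
yellow [303.5 206.5] 292 [640.6  29.4  40. ] 64.2 49.6
red [272.3 255.5] 409 [626.5  15.1  65. ] 44.1 51.5
```

View pics/w4c.png

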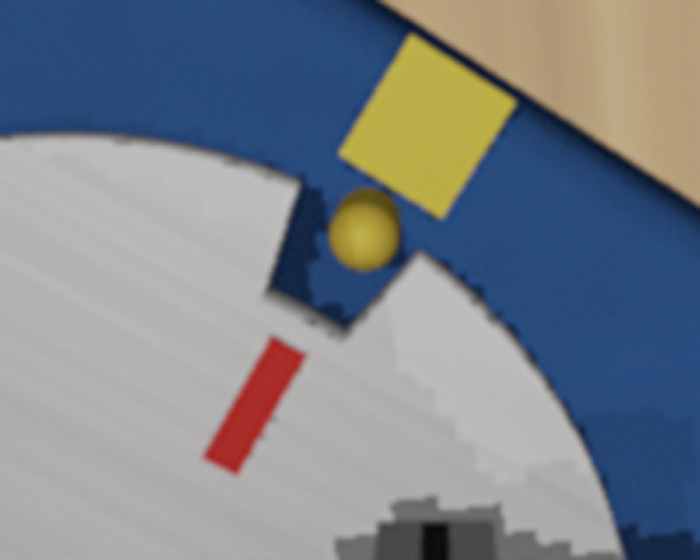

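The crop shows the pin at (365,230) within the notch, whose rim corners are at (300,180) and (420,252). I'll back-project these at their own heights.

Run:
```python
from h import *
m=camera_model("wrist");H=np.array([599,-19.4])
def q(c,z):
    p=bp(m,(200+c[0]/3.5,140+c[1]/3.5),z)[:2];d=p-H;return p.round(1),np.hypot(*d).round(1),np.degrees(np.arctan2(d[1],d[0])).round(2)
for n,c,z in(("rimA",(300,180),65),("rimB",(420,252),65),("inA",(268,292),65),("inB",(345,332),65),("line0",(288,345),65),("line1",(221,465),65),("pin",(365,230),53),("tab",(428,126),40)):print(n,q(c,z))
```

```text
rimA (array([636.2,  41.5]), np.float64(71.4), np.float64(58.57))
rimB (array([648.9,  31.4]), np.float64(71.2), np.float64(45.49))
inA (array([630.4,  28.8]), np.float64(57.6), np.float64(56.91))
inB (array([638.8,  22.8]), np.float64(58.0), np.float64(46.7))
line0 (array([631.8,  22.1]), np.float64(52.8), np.float64(51.69))
line1 (array([621.1,   7.8]), np.float64(35.1), np.float64(50.89))
pin (array([641.9,  32.4]), np.float64(67.3), np.float64(50.34))
tab (array([651.2,  42.7]), np.float64(81.1), np.float64(49.94))
```

Notch at about 51.8°, pin at about 50.2°, so 1.5° more.

Call:
send_rows([
  [[-0.6,0.2,0,0,0,0.8,0],[-0.6,0.2,0,0,0,0.8,0],[0,0,0,0,0,0,0],[0,0,0,0,0,0,0]],
])

```text
t: 7.68
ee_pos: [645.7, -8.7, 146.8]
eef_rot: [-180.0, 0.0, 81.2]
contact_force: [1.0, 1.0, 0.2]
opening: -0.2
grasp_force: 0.5
```

```bash
python3 w.py pics/w5.png
python3 - <<'E'
import cv2
i=cv2.imread("pics/w5.png")[140:300,200:400];cv2.imwrite("pics/w5c.png",cv2.resize(i,None,fx=3.5,fy=3.5,interpolation=cv2.INTER_CUBIC))
E
```

```text
7.675 [645.7  -8.7 146.8] [-180.     0.    81.2] [1.   0.95 0.2 ]
orange [153.9 263.9] 1703 [588.1  25.1  87. ] 45.8 103.8
orange [191.3 418.7] 116 [584.2 -44.2  87. ] 28.9 -120.8
yellow [318.  173.2] 1380 [651.1  43.   40. ] 81.3 50.1
yellow [300.2 205. ] 295 [640.4  29.4  40. ] 64.0 49.7
red [272.2 255.5] 407 [627.2  14.6  65. ] 44.2 50.3
```

View pics/w5c.png

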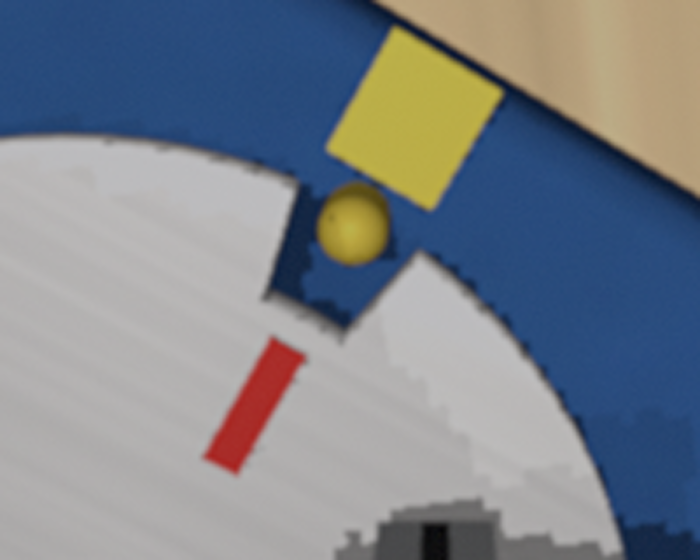

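The pin now sits centred in the notch (50.1° against about 50.4°). I'll back off the stud, lift, and go over the hub.

Call:
send_rows([
  [[4,0,0,0,0,0,0],[8,0,0,0,0,0,0],[0,0,-25,0,0,0,0],[0,0,-25,0,0,0,0],[-10,-15,0,0,0,0,0],[-10,-15,0,0,0,0,0],[-9.7,-14.5,0,0,0,0,0],[0,0,15,0,0,0,0],[0,0,8,0,0,0,0],[0,0,2,0,0,0,0]],
])

```text
t: 8.98
ee_pos: [599.2, -19.0, 170.8]
eef_rot: [-179.9, -0.0, 81.2]
contact_force: [0.1, 0.3, 0.7]
opening: 0.3
grasp_force: 0.0
```

Call:
send_rows([
  [[0,0,2,0,0,0,0],[0,0,2,0,0,0,0],[0,0,2,0,0,0,0],[0,0,2,0,0,0,0],[0,0,0,0,0,0,0]],
])

```text
t: 9.6
ee_pos: [599.0, -19.4, 163.8]
eef_rot: [-180.0, 0.0, 81.2]
contact_force: [0.7, 0.2, 0.1]
opening: -0.1
grasp_force: 0.0
```

Call:
send_rows([
  [[0,0,1.5,0,0,0,0],[0,0,1.5,0,0,0,0]],
])

```text
t: 9.85
ee_pos: [599.0, -19.4, 160.9]
eef_rot: [180.0, 0.0, 81.2]
contact_force: [-0.3, 0.5, 2.7]
opening: 0.2
grasp_force: 1.2
```

Call:
send_rows([
  [[0,0,1.5,0,0,0,0],[0,0,1.5,0,0,0,0]],
])

```text
t: 10.1
ee_pos: [599.0, -19.4, 157.8]
eef_rot: [-180.0, 0.0, 81.2]
contact_force: [-0.0, 0.4, 2.6]
opening: -0.3
grasp_force: 1.2
```

Call:
send_rows([
  [[0,0,1.5,0,0,0,0],[0,0,1,0,0,0,0]],
])

```text
t: 10.35
ee_pos: [599.0, -19.4, 155.3]
eef_rot: [-180.0, 0.0, 81.2]
contact_force: [-0.8, -0.6, 1.9]
opening: 0.1
grasp_force: 1.2
```

It's sliding down smoothly at about 2.6 N. Continuing to the hard stop.

Call:
send_rows([
  [[0,0,1,0,0,0,0],[0,0,1,0,0,0,0]],
])

```text
t: 10.6
ee_pos: [599.0, -19.4, 153.3]
eef_rot: [180.0, 0.0, 81.2]
contact_force: [-0.4, 0.7, 1.7]
opening: 0.2
grasp_force: 1.2
```

Call:
send_rows([
  [[0,0,0.7,0,0,0,0],[0,0,0.7,0,0,0,0]],
])

```text
t: 10.85
ee_pos: [599.2, -19.4, 152.4]
eef_rot: [180.0, 0.0, 81.2]
contact_force: [-2.9, -0.0, 13.6]
opening: 0.1
grasp_force: 6.9
```

Hard stop reached (13.6 N at about 15 mm of travel). Holding briefly, then lifting off to check.

Call:
send_rows([
  [[0,0,0.3,0,0,0,0],[0,0,0,0,0,0,0],[0,0,-3,0,0,0,0],[0,0,-20,0,0,0,0],[0,0,-40,0,0,0,0],[0,0,-40,0,0,0,0],[-20,0,-30,0,0,0,0],[-20,0,-10,0,0,0,0],[0,0,0,0,0,0,0],[0,0,0,0,0,0,0]],
])

```text
t: 12.1
ee_pos: [592.6, -58.8, 293.5]
eef_rot: [-179.9, -0.0, 81.1]
contact_force: [-0.4, -0.2, -0.3]
opening: 0.1
grasp_force: 0.0
```

```bash
python3 w.py pics/w6.png
```

```text
12.1 [592.6 -58.8 293.5] [-179.9   -0.    81.1] [-0.36 -0.22 -0.33]
orange [295.5 117.8] 262 [584.9  21.6  87. ] 43.4 109.0
orange [382.8 170.2] 267 [641.  -23.6  87. ] 42.3 -5.8
orange [297.7 218.1] 256 [574.  -49.3  87. ] 39.0 -129.9
yellow [376.3  79.9] 592 [650.   41.4  40. ] 79.3 50.0
red [353.4 119.2] 110 [626.3  14.6  65. ] 43.6 51.3
```

View pics/w6.png

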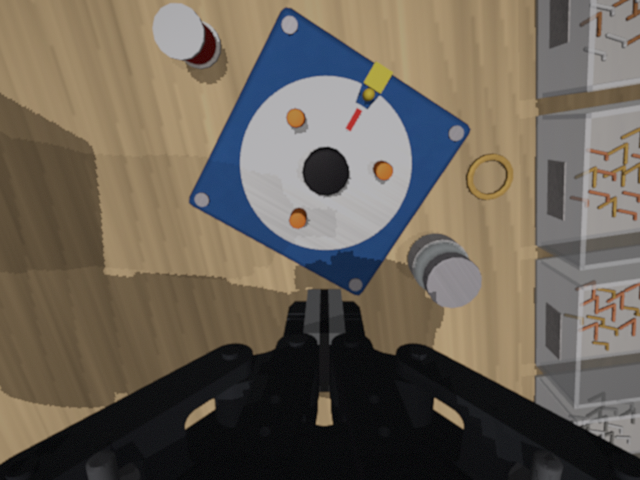

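The notch surrounds the pin at (370,94), and the plate lies down with the red line aimed at the tab. The spool, jar and ring are undisturbed and the arm is clear, so I'm handing in.

```bash
python3 -c "
from station import *
print(hand_in())"
```

```text
the job is handed in; nothing more can be done
None
```

I turned the plate about 60° clockwise by one stud until the notch met the pin, pressed it down 15 mm to its hard stop, and let go; the job is handed in, but no verdict was shown.

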